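# Wind the shoe rest up level with the heel post

## Robot

A 6-joint arm with a two-finger parallel gripper is mounted at the origin on the work surface. World frame = base frame: x ahead of the robot, y to its left, z up, the work surface at z = 0. Lengths are in mm, angles in degrees, forces in N, time in s.
With the tool pointing down it reaches from about 350 to 850 mm from the base axis. Payload 8.1 kg.
Tool frame: the origin (TCP) lies at the very end of the fingers, on their centre line; the grasp point (between the pads) lies 19 mm behind it (r.grasp_offset is the distance from the TCP to the grasp point, in mm); z points along the fingers, y is the line along which they close (so a half turn about z gives the same grasp; the last joint's range is limited). The gripper opens to 85 mm and grips with 20 to 120 N. Pads are 22 mm wide; open, the fingers measure 114 mm over their backs; the gripper's body (76 mm by 85 mm) begins 54 mm behind the grasp point. The pads swing forward as they close: fully open they stand 13 mm farther back than shut.
Start: joints at [68.331, 7.471, 85.268, -0, 87.261, -4.893], TCP at [173.159, 574.475, 231.292] pointing down, gripper open.
Joint ranges: [-169.43, 169.43], [-51.17, 129.36], [1.28, 143.12], [-76.62, 256.62], [0, 156.53], [-152.29, 152.29]. Speed limits (degrees/s): [136.94, 136.94, 159.86, 180, 180, 180].

## Interface

Orientations are given as [roll, pitch, yaw] about the fixed x, y, z axes, in that order (R = Rz(yaw) Ry(pitch) Rx(roll)).
In Python, from bench import r gives the robot as it stands.
- The arm moves only by the tool carry_out, never from a script. Its argument "commands" is a list of rows, each an object with "jaw": the finger opening in m, from 0 to 0.0854; "translation": the shift along the tool's x, y, z in m, a list of three; "spin": the turn about the tool's z in rad. A call has exactly 8 rows; each row shifts and turns the commanded pose from where the row before left it, along the tool's axes as they then stand; what a row does not reach is not made up. A row lasts 1/12 s, in which the tool goes at most 41.7 mm and 7.16 degrees, less where a joint would pass 70% of its speed; a pose out of reach is approached as far as the arm can. A call is refused whole if a number of a shift passes 0.0417 or a number of a turn 0.125, either way. A call with a gripper value outside its range is refused whole. The fingers move at their own pace and stop on an object; "squeeze" is the grip in N (left out, the last holds). Time passes only in rows, so rows that do not move let the fingers close, or fill a call up. It gives the time, the measured TCP pose, the force, the opening and the grip force at its end, in the units of the state.
- r.sense(): the state, without advancing time (a new reading comes with each control period).
- r.snapshot(name): name is "side" or "top"; returns a dict with "pixels" (420x560x3 uint8, blue, green, red), "K" (3x3 intrinsics, pixels), "extrinsics" (4x4, takes a point from camera to world coordinates). Camera axes: x right, y down, z forward; pixel columns grow to the right and rows downward; lengths in mm; the calibration is good to about 2 mm. A picture is of the moment at which its call begins. There is no depth.
- r.hand_in(): hands the job in; it is judged then, once.
Trained networks look in a picture, given as the dict that the camera call returned (one of the last four; its "shot" number tells which), for a name from the list of things; names that differ only in an ending like _2 or _b are one class to them, and where a whole thing is asked for, a point or a joint stands for the part that bears it (a point fixed in the world has none). Each returns a list of dicts, best first, with "score" (0 to 1); they miss things now and then, are a little off and sometimes report something else, mostly with a low value. They report only what shows in the picture. A call takes as long as a camera call. They do not tell look-alikes from the thing itself.
- r.spot_in(picture, target): "xy" ([column, row] in pixels, amid what is visible of it).
- r.regions_of(picture, target): "pixels" (420x560 bool, what is visible of it) and "xy" ([column, row] in pixels, amid what is visible of it).
- r.landmark_of(picture, target): "xy" ([column, row] in pixels: a listed point, or the origin of a listed thing).
The state is a dict: "time": time; "joint_pos": joint angles; "qd": joint speeds; "joint_efforts": joint torques, N m; "tool_pos": TCP position; "tcp_rot": TCP orientation; "ft_force": force on the tool from outside, world axes, zero at the start; "wrist_torque": the same for the moment, N m; "finger_gap": finger opening in mm; "grip_force": force on a finger pad.
Only numpy, scipy, OpenCV 4.12 (cv2) and the standard library are available. Lean on these libraries where they do the work, as an engineer would, in place of code of your own. Each camera call takes 0.05 s, during which the arm holds its last target. There are 200 camera calls.

## Task

Take the loose crank out of the wooden tray, fit it fully down on the square end of the screw shaft and wind the leather-topped rest up until its top is level with the top of the steel heel post beside it, so that a shoe will lie flat across the two. Then take the crank off the shaft and lay it back in the tray, lying flat on its hub as you found it, without dropping it and without knocking the other things on the bench about.

Things in the scene. Friction and masses are not known exactly. Their poses are not given: they have to be found in the camera images.
- stand: Dark cast-iron levelling stand, fixed. Base plate 130 (x) x 240 (y) x 12 mm, origin under its centre, z up. Along its y axis: screw shaft at y = -55 mm under a small iron bridge (50 x 90 mm, top 140 mm up), leather-topped rest centred at y = +25 mm, heel post at y = +90 mm. It may stand left or right of the tray and be turned a little.
- shaft_tip (a point): Tip of the upright screw shaft, 178 mm above the bench; z up, x and y square to the faces of its square end. Square end 18 mm across and 22 mm high, then a 15 mm square step 4 mm high and a round nose 8 mm high; 34 mm below the tip is a round collar (radius 22 mm) on which the fully fitted crank sits. Takes 0.22 N m to turn, stays where left; self-locking.
- shaft (a joint): Turn of the screw shaft in rad, growing clockwise seen from above (raising the rest): rest height = 62 mm + 18 mm x angle / (2 pi). Starts between 0 and 3; stops at 22.
- rest_top (a point): Centre of the top face of the rest, a brown leather-topped plate 70 (x) x 50 (y) mm carried by the screw; z up. Starts 62 to 71 mm above the bench, 19 to 40 mm below the top of the post.
- post_top (a point): Centre of the flat top of the steel heel post, a mushroom head of radius 24 mm on a stem; 90 to 102 mm above the bench, clamped, cannot be moved.
- crank: Loose dark steel crank, 0.33 kg. Origin: centre of the hub's underside; x along the arm to the knob, z up. Hub: 36 mm square, 30 mm high, with a 21 mm square through-hole, faces along x and y; counterweight behind it to x = -38 mm, so it balances near the hub. Fits the shaft in four quarter turns (play 0.15 rad). At x = 90 mm a boss (radius 11, 31 mm high) carries its end when it lies.
- crank_hub (a point): Centre of the underside of the crank's hub (same point and axes as crank).
- crank_arm (a point): Gripping place on the crank's arm, 36 mm along it from the hub's axis and 24 mm above the hub's underside; good for carrying it. The arm is a bar 14 mm wide (y) and 12 mm thick (z), free to grip from 18 to 79 mm from the hub's axis. Axes as crank.
- crank_knob (a point): Middle of the crank's upright wooden knob: radius 13 mm, 36 mm tall (33 to 69 mm above the hub's underside), 90 mm along the arm from the hub's axis. It spins freely on the crank about its upright axis, so it can be held firmly while going round. Axes as crank.
- tray: Shallow open wooden tray, fixed, 170 (x) x 240 (y) x 28 mm outside, walls and floor 6 mm; origin under its centre, z up. The crank lies in it with its hub in the -y half and its arm roughly along +y; a small tack tin stands near its +y end.
- tack_tin: Bystander: small bare-metal tin, radius 22, 30 mm high, in the tray; origin at its underside's centre. Leave alone.
- awl: Bystander: awl with wooden handle, 150 mm long, lying between stand and tray; origin at its underside's centre. Leave alone.
- glue_jar: Bystander: amber glass jar, radius 36, 110 mm high, at the far side; origin at its underside's centre. Leave alone.
- hammer: Bystander: hammer with wooden handle, 260 mm long, at the far side; origin at its underside's centre. Leave alone.
- shoe_last: Bystander: wooden shoe last, about 220 x 80 x 75 mm, at the far side; origin at its underside's centre. Leave alone.
- brush: Bystander: brush, 170 mm long, on the left; origin at its underside's centre. Leave alone.
- heel_block: Bystander: stack of leather heel lifts, about 90 x 55 x 27 mm, between the two near the robot; origin at its underside's centre. Leave alone.
- bobbin: Bystander: wooden bobbin, radius 22, 52 mm high, on the right; origin at its underside's centre. Leave alone.
Things that resemble listed ones, but are neither listed nor needed, are in the scene too. Of the things that look like the crank, the larger one is meant.

How it is judged:
By the outcome, as a careful person would: the job done as asked, in the order asked, and still so for the second after the job is handed in, with the robot touching nothing.
It also fails if it takes over 72 s, if anything falls off the work surface, if the arm or the gripper's body presses on something with over 40 N, if the wrist force passes 120 N, or if a joint passes its speed limit or range.

## Working session

There is one attempt and no reset: what is moved stays moved. The work goes in short steps, Python scripts to look and compute and a tool call to move; the robot and the scene stay as the last step left them, time stands still between calls to the robot, and variables do not carry over. Pictures are saved under pics/ and viewed, at most 10 in all, crops included, and the job is handed in when it is done.

Besides the shell and the picture viewer there is one more tool, called after "Emit:" by a JSON object that holds its "fn" and its "kwargs". carry_out: Moves the arm, as the interface text tells. Its arguments: {"type":"object","properties":{"commands":{"type":"array","items":{"type":"object","properties":{"jaw":{"type":"number"},"translation":{"type":"array","items":{"type":"number"}},"spin":{"type":"number"}}}},"squeeze":{"type":"number"}},"required":["commands"]}

```bash
ls; mkdir -p pics
cat > h.py <<'E'
import numpy as np, cv2
from bench import r
from scipy.optimize import least_squares
def ray(p,xy):
    K=np.array(p["K"]);E=np.array(p["extrinsics"])
    d=E[:3,:3]@np.linalg.inv(K)@np.array([xy[0],xy[1],1.]);return E[:3,3],d/np.linalg.norm(d)
def at_z(p,xy,z):
    o,d=ray(p,xy);return o+d*(z-o[2])/d[2]
def tri(p,a,q,b):
    o1,d1=ray(p,a);o2,d2=ray(q,b)
    s=np.linalg.lstsq(np.c_[d1,-d2],o2-o1,rcond=None)[0]
    A,B=o1+d1*s[0],o2+d2*s[1];return (A+B)/2,np.linalg.norm(A-B)
def proj(p,X):
    K=np.array(p["K"]);E=np.array(p["extrinsics"])
    c=E[:3,:3].T@(np.asarray(X,float)-E[:3,3]);u=K@c;return u[:2]/u[2]
E
python3 - <<'E'
from h import *
s=r.snapshot("side");t=r.snapshot("top")
cv2.imwrite("pics/s0.png",s["pixels"]);cv2.imwrite("pics/t0.png",t["pixels"])
np.set_printoptions(precision=1,suppress=True)
for n in ["shaft_tip","rest_top","post_top","crank_hub","crank_arm","crank_knob","tray","stand","tack_tin"]:
    for m,p in(("s",s),("t",t)):
        print(n,m,[(np.round(d["xy"],1).tolist(),round(d["score"],2)) for d in r.landmark_of(p,n)][:4])
print(s["extrinsics"],t["extrinsics"],r.sense())
E
```

```text
pics
shaft_tip s [([322.6, 141.9], 0.38)]
shaft_tip t [([419.2, 243.5], 0.67)]
rest_top s [([317.6, 175.1], 0.58), ([238.2, 199.0], 0.23)]
rest_top t [([382.0, 243.1], 0.83)]
post_top s [([313.1, 179.9], 0.55)]
post_top t [([361.5, 245.0], 0.62)]
crank_hub s [([270.6, 375.6], 0.7), ([280.1, 255.1], 0.59), ([321.7, 141.4], 0.34)]
crank_hub t [([419.2, 243.7], 0.66), ([251.8, 242.5], 0.57), ([109.7, 280.0], 0.49), ([231.8, 242.0], 0.2)]
crank_arm s [([275.4, 370.0], 0.77), ([275.4, 252.7], 0.69)]
crank_arm t [([239.5, 241.6], 0.56), ([112.1, 284.8], 0.54)]
crank_knob s [([286.4, 354.1], 0.72), ([263.1, 257.5], 0.71)]
crank_knob t [([223.9, 229.9], 0.78), ([121.9, 290.5], 0.66)]
tray s [([270.7, 264.3], 0.73), ([313.2, 175.1], 0.32)]
tray t [([235.7, 238.7], 0.89), ([310.0, 223.5], 0.32)]
stand s [([314.0, 184.2], 0.92), ([272.2, 265.6], 0.44)]
stand t [([388.4, 248.3], 0.66), ([241.9, 240.7], 0.59)]
tack_tin s [([272.9, 285.0], 0.7)]
tack_tin t [([205.4, 248.4], 0.7)]
[[  -0.9   -0.3    0.2  186.4]
 [  -0.4    0.6   -0.7 1128.6]
 [   0.    -0.7   -0.7 1142.1]
 [   0.     0.     0.     1. ]] [[   0.    -1.     0.2  327.9]
 [  -1.    -0.     0.    73.8]
 [  -0.    -0.2   -1.  1299.7]
 [   0.     0.     0.     1. ]] {'time': 1.0, 'joint_pos': array([68.3,  7.5, 85.3, -0. , 87.3, -4.9]), 'qd': array([ 0. , -0. ,  0.1,  0. , -0. ,  0.1]), 'joint_efforts': array([  0. , -56.9, -50.1,  -0. ,   0. ,   0. ]), 'tool_pos': array([173.2, 574.5, 231.3]), 'tcp_rot': array([180. ,   0. , 163.2]), 'ft_force': array([ 0.2, -0.7, -0. ]), 'wrist_torque': array([0., 0., 0.]), 'grip_force': 0.0, 'finger_gap': 85.6282120874839}
```

View pics/s0.png

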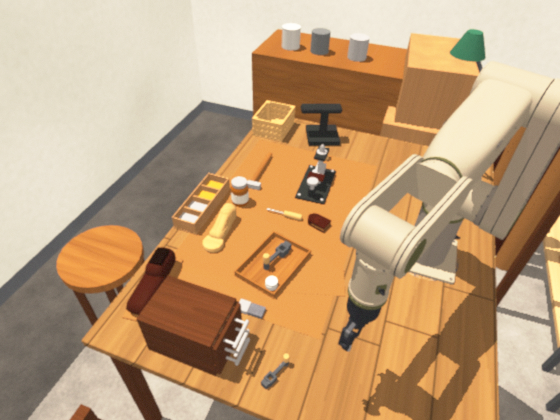

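View pics/t0.png

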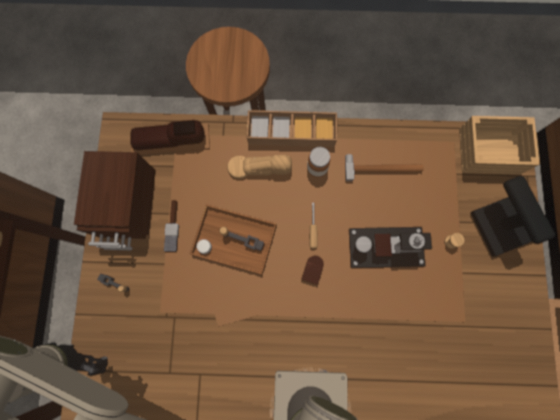

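```bash
cat > fit.py <<'E'
from h import *
np.set_printoptions(precision=1,suppress=True)
s=r.snapshot("side");t=r.snapshot("top")
def near(p,n,xy,f=None):
    c=[d for d in (f or r.landmark_of)(p,n) if np.hypot(*(np.array(d["xy"])-xy))<25]
    return np.array(c[0]["xy"]) if c else None
G={"shaft_tip":([320,150],[419,243]),"rest_top":([317,178],[383,244]),"post_top":([313,183],[362,244]),"stand":([316,185],[388,248]),
"crank_hub":([280,250],[253,243]),"crank_arm":([275,253],[240,240]),"crank_knob":([265,258],[224,231]),"tray":([272,264],[236,240]),"tack_tin":([272,285],[205,247])}
O={}
for n,(a,b) in G.items():
    O[n]=(near(s,n,a),near(t,n,b))
    if O[n][0] is not None and O[n][1] is not None: print(n,O[n][0],O[n][1],*tri(s,O[n][0],t,O[n][1]))
def fit(pts,x0,lab):
    def f(x):
        e=[]
        for n,g in pts.items():
            X=g(x)
            for p,o in((s,O[n][0]),(t,O[n][1])):
                if o is not None: e+=list(proj(p,X)-o)
        return np.array(e)
    q=least_squares(f,x0,loss="soft_l1");print(lab,q.x[:2],np.degrees(q.x[2]),q.x[3:],"res",f(q.x));return q.x
def P(x,l): c,s_=np.cos(x[2]),np.sin(x[2]);return [x[0]+c*l[0]-s_*l[1],x[1]+s_*l[0]+c*l[1],l[2]]
st=fit({"shaft_tip":lambda x:P(x,[0,-55,178]),"rest_top":lambda x:P(x,[0,25,x[3]]),"post_top":lambda x:P(x,[0,90,x[4]]),"stand":lambda x:P(x,[0,0,0])},[400,-200,0,66,96],"stand")
cr=fit({"crank_hub":lambda x:P(x,[0,0,6]),"crank_arm":lambda x:P(x,[36,0,30]),"crank_knob":lambda x:P(x,[90,0,57])},[400,100,1.5],"crank")
print("tip",P(st,[0,-55,178]),"knob",P(cr,[90,0,57]))
E
cat > a.py <<'E'
from fit import *
def crop(p,c,w,h,k): 
    return cv2.resize(p["pixels"][c[1]-h:c[1]+h,c[0]-w:c[0]+w],None,fx=k,fy=k,interpolation=cv2.INTER_CUBIC)
def mk(p):
    p=dict(p);im=p["pixels"].copy()
    p["pixels"]=im;return p
A=[crop(s,(275,262),40,30,5),crop(t,(238,240),40,30,5),crop(s,(318,175),40,30,5),crop(t,(392,245),40,30,5)]
cv2.imwrite("pics/c1.png",np.vstack([np.hstack(A[:2]),np.hstack(A[2:])])[:600,:800])
E
python3 a.py
```

```text
shaft_tip [322.5 142.6] [418.9 241. ] [ 494.3 -282.1  194.7] 7.107848293568786
post_top [314.7 177.4] [361.4 245.4] [ 482.5 -136.4  120.4] 1.9609445087396558
stand [315.5 183.8] [389.3 245.8] [ 501.4 -250.    -6. ] 0.30516085290474876
crank_hub [280.5 255.1] [252.1 242.4] [500.4 200.2  -6.5] 2.0624364570508757
crank_arm [278.3 254.7] [240.6 239.4] [500.8 233.1  32.7] 4.005076078480362
crank_knob [263.8 258.2] [222.9 230.3] [529.4 288.   59.2] 6.271671105257537
tray [273.8 265.5] [235.7 240.7] [505.3 254.7  -7.4] 3.5743774536258237
tack_tin [270.7 286.2] [204.3 247.9] [477.8 353.6   6.7] 5.370913330235294
stand [ 495.2 -234.6] -6114.875878539265 [ 38.  110.4] res [-0.4  2.3  0.4 -2.4  0.6  3.1 -0.9  0.4  2.3 -0.7  0.4  1.3 -4.2  1.6]
crank [496.3 201.3] -24409.91959602967 [] res [ 1.3 -1.6 -0.8  0.4 -2.8  0.1 -0.3 -1.7  1.7  0.4  0.6 -0.1]
tip [np.float64(500.0630203457719), np.float64(-289.3992795663602), 178] knob [np.float64(526.9397382708505), np.float64(285.8896811442769), 57]
```

View pics/c1.png

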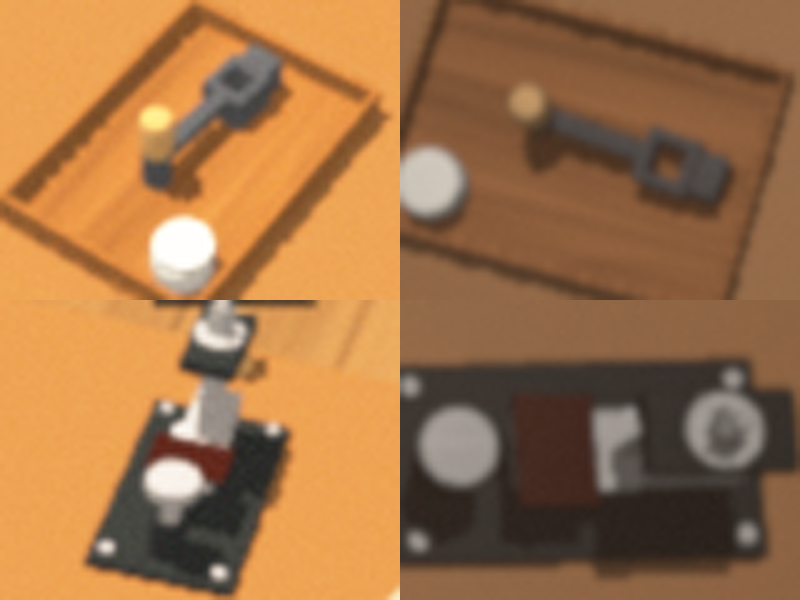

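```bash
cat > b.py <<'E'
from h import *
np.set_printoptions(precision=1,suppress=True)
s=r.snapshot("side");t=r.snapshot("top")
def P(x,l): c,s_=np.cos(x[2]),np.sin(x[2]);return [x[0]+c*l[0]-s_*l[1],x[1]+s_*l[0]+c*l[1],l[2]]
def fit(obs,x0,lab):
    f=lambda x:np.concatenate([proj(p,g(x))-np.array(o) for p,g,o in obs])
    q=least_squares(f,x0,loss="soft_l1");print(lab,q.x[:2],np.degrees(q.x[2]),q.x[3:],"res",f(q.x));return q.x
st=fit([(t,lambda x:P(x,[0,-55,144]),(416.6,240.6)),(s,lambda x:P(x,[0,-55,144]),(321.2,151.2)),
 (t,lambda x:P(x,[0,90,x[3]]),(363.2,243.8)),(s,lambda x:P(x,[0,90,x[3]]),(312,180.2))],[500,-234,0,96],"stand")
cr=fit([(t,lambda x:P(x,[0,0,36]),(251.0,241.7)),(s,lambda x:P(x,[0,0,36]),(282.2,247.2)),
 (t,lambda x:P(x,[90,0,75]),(223.2,230.2)),(s,lambda x:P(x,[90,0,75]),(266,255.2))],[500,200,1.3],"crank")
print("tip",P(st,[0,-55,178]),"arm",P(cr,[36,0,30]),"knob",P(cr,[90,0,57]))
def ov(p,x0,y0,w,h,k,polys):
    im=cv2.resize(p["pixels"][y0:y0+h,x0:x0+w],None,fx=k,fy=k,interpolation=cv2.INTER_CUBIC)
    for pl,c in polys:
        q=np.array([(proj(p,X)-[x0,y0]+.5)*k for X in pl]);cv2.polylines(im,[q.astype(np.int32)],True,c,1,cv2.LINE_AA)
    return im
def rect(x,cx,cy,a,b,z): return [P(x,[cx+i*a/2,cy+j*b/2,z]) for i,j in((1,1),(1,-1),(-1,-1),(-1,1))]
def circ(x,cx,cy,R,z): return [P(x,[cx+R*np.cos(a),cy+R*np.sin(a),z]) for a in np.linspace(0,6.28,40)]
B,Gn,Y=(255,80,0),(0,255,0),(0,255,255)
sp=[(rect(st,0,0,130,240,12),Gn),(rect(st,0,-55,50,90,140),Y),(circ(st,0,-55,22,144),B),(circ(st,0,90,24,st[3]),B),(rect(st,0,-55,18,18,166),Gn),([P(st,[0,-55,178]),P(st,[0,-55,144])],B),(rect(st,0,25,70,50,66),Y)]
cp=[(rect(cr,0,0,36,36,36),Gn),(rect(cr,0,0,21,21,36),Y),(circ(cr,90,0,13,75),B),(circ(cr,90,0,13,39),B)]
if __name__=="__main__":
    im=np.zeros((600,800,3),np.uint8)
    for a,(x,y) in((ov(t,345,213,95,60,5,sp),(0,0)),(ov(s,292,130,54,78,5,sp),(480,0)),(ov(t,205,220,68,40,6,cp),(0,305)),(ov(s,255,235,45,33,6,cp),(480,395))):
        a=a[:600-y,:800-x];im[y:y+a.shape[0],x:x+a.shape[1]]=a
    cv2.imwrite("pics/o1.png",im)
E
python3 b.py
```

```text
stand [ 497.1 -236.8] 2.773138042061602 [93.7] res [-0.2 -0.2  0.4  0.1  0.2 -0.2  0.3  0.1]
crank [496.4 198.8] 71.59319071158112 [] res [ 0.2 -0.1  0.   0.4 -0.1 -0.2  0.3 -0.1]
tip [np.float64(499.77782828998625), np.float64(-291.7715604152256), 178] arm [np.float64(507.73611523789555), np.float64(232.9714946451451), 30] knob [np.float64(524.7872526223262), np.float64(284.20877320184906), 57]
```

View pics/o1.png

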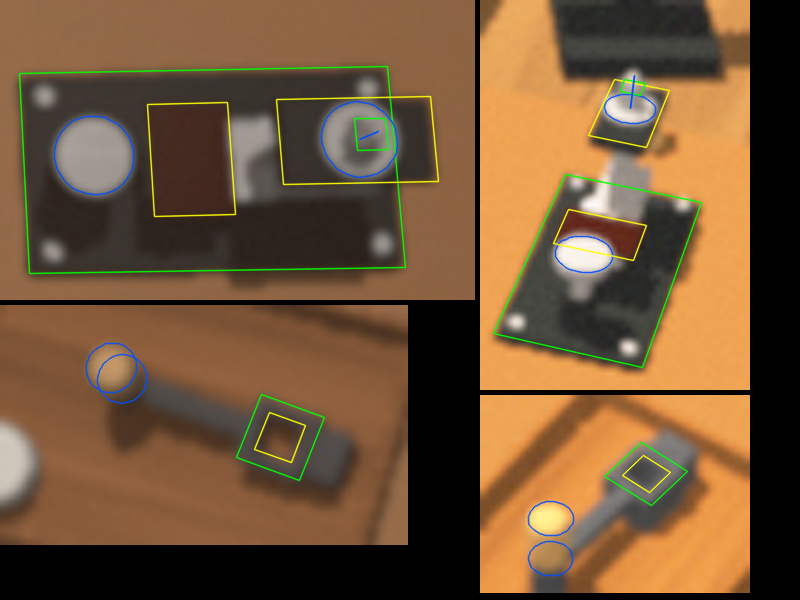

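Side view: tray around (272,263) holds the crank, and a smaller crank lies on the bare bench at (275,372). In the top view these are (240,240) and (112,284). The one in the tray is meant: it is the larger and it lies where described. The overlay fits the stand, post, collar and crank well. I'll probe the heights of post and rest by touch first, because the rest height also gives the shaft angle.

Emit:
{"fn": "carry_out", "kwargs": {"commands": [{"jaw":0,"translation":[0,0,0],"spin":0.122},{"jaw":0,"translation":[0,0,0],"spin":0.122},{"jaw":0,"translation":[0,0,0],"spin":0.122},{"jaw":0,"translation":[0,0,0],"spin":0.122},{"jaw":0,"translation":[0,0,0],"spin":0.122},{"jaw":0,"translation":[0,0,0],"spin":0.122},{"jaw":0,"translation":[0,0,0],"spin":0.122},{"jaw":0,"translation":[0,0,0],"spin":0.122}], "squeeze": 70}}

```text
time: 2.77
tool_pos: [173.2, 574.5, 231.3]
tcp_rot: [-180.0, 0.0, 107.0]
ft_force: [-0.7, 0.6, 0.3]
finger_gap: 0.0
grip_force: 0.0
```

Emit:
{"fn": "carry_out", "kwargs": {"commands": [{"jaw":0,"translation":[0,0,0],"spin":0.124},{"jaw":0,"translation":[0,0,0],"spin":0.124},{"jaw":0,"translation":[-0.0368,0.0142,0]},{"jaw":0,"translation":[-0.0368,0.0142,0]},{"jaw":0,"translation":[-0.0368,0.0142,0]},{"jaw":0,"translation":[-0.0368,0.0142,0]},{"jaw":0,"translation":[-0.0368,0.0142,0]},{"jaw":0,"translation":[-0.0368,0.0142,0]}]}}

```text
invalid input
```

Emit:
{"fn": "carry_out", "kwargs": {"commands": [{"jaw":0,"translation":[-0.0368,0.0142,0]},{"jaw":0,"translation":[-0.0368,0.0142,0]},{"jaw":0,"translation":[-0.0368,0.0142,0]},{"jaw":0,"translation":[-0.0368,0.0142,0]},{"jaw":0,"translation":[-0.0368,0.0142,0]},{"jaw":0,"translation":[-0.0368,0.0142,0.01]},{"jaw":0,"translation":[-0.0368,0.0142,0.01]},{"jaw":0,"translation":[-0.0368,0.0142,0.01]}]}}

```text
invalid input
```

Emit:
{"fn": "carry_out", "kwargs": {"commands": [{"jaw":0,"translation":[-0.0368,0.0142,0.01]},{"jaw":0,"translation":[-0.0368,0.0142,0.01]},{"jaw":0,"translation":[-0.0368,0.0142,0.01]},{"jaw":0,"translation":[-0.0368,0.0142,0.01]},{"jaw":0,"translation":[-0.0368,0.0142,0.01]},{"jaw":0,"translation":[-0.0368,0.0142,0.01]},{"jaw":0,"translation":[0,0,0.01]},{"jaw":0,"translation":[0,0,0.01]}]}}

```text
invalid input
```

Emit:
{"fn": "carry_out", "kwargs": {"commands": [{"jaw":0,"translation":[0,0,0],"spin":0.124},{"jaw":0,"translation":[0,0,0],"spin":0.124},{"jaw":0,"translation":[-0.0368,0.0142,0],"spin":0},{"jaw":0,"translation":[-0.0368,0.0142,0],"spin":0},{"jaw":0,"translation":[-0.0368,0.0142,0],"spin":0},{"jaw":0,"translation":[-0.0368,0.0142,0],"spin":0},{"jaw":0,"translation":[-0.0368,0.0142,0],"spin":0},{"jaw":0,"translation":[-0.0368,0.0142,0],"spin":0}]}}

```text
time: 3.43
tool_pos: [270.4, 357.0, 231.3]
tcp_rot: [180.0, -0.0, 93.1]
ft_force: [1.7, 0.4, 1.1]
finger_gap: -0.1
grip_force: 0.0
```

Emit:
{"fn": "carry_out", "kwargs": {"commands": [{"jaw":0,"translation":[-0.0368,0.0142,0],"spin":0},{"jaw":0,"translation":[-0.0368,0.0142,0],"spin":0},{"jaw":0,"translation":[-0.0368,0.0142,0],"spin":0},{"jaw":0,"translation":[-0.0368,0.0142,0],"spin":0},{"jaw":0,"translation":[-0.0368,0.0142,0],"spin":0},{"jaw":0,"translation":[-0.0368,0.0142,0.01],"spin":0},{"jaw":0,"translation":[-0.0368,0.0142,0.01],"spin":0},{"jaw":0,"translation":[-0.0368,0.0142,0.01],"spin":0}]}}

```text
time: 4.1
tool_pos: [400.1, 68.8, 201.5]
tcp_rot: [179.9, -0.0, 93.1]
ft_force: [1.1, 0.0, -0.2]
finger_gap: 0.2
grip_force: 0.0
```

Emit:
{"fn": "carry_out", "kwargs": {"commands": [{"jaw":0,"translation":[-0.0368,0.0142,0.01],"spin":0},{"jaw":0,"translation":[-0.0368,0.0142,0.01],"spin":0},{"jaw":0,"translation":[-0.0368,0.0142,0.01],"spin":0},{"jaw":0,"translation":[-0.0368,0.0142,0.01],"spin":0},{"jaw":0,"translation":[-0.0368,0.0142,0.01],"spin":0},{"jaw":0,"translation":[-0.0368,0.0142,0.01],"spin":0},{"jaw":0,"translation":[0,0,0.01],"spin":0},{"jaw":0,"translation":[0,0,0.01],"spin":0}]}}

```text
time: 4.77
tool_pos: [496.6, -147.0, 120.4]
tcp_rot: [-180.0, -0.0, 92.9]
ft_force: [-0.2, 0.7, -0.7]
finger_gap: -0.2
grip_force: 0.0
```

Emit:
{"fn": "carry_out", "kwargs": {"commands": [{"jaw":0,"translation":[0,0,0.008],"spin":0},{"jaw":0,"translation":[0,0,0.008],"spin":0},{"jaw":0,"translation":[0,0,0.001],"spin":0},{"jaw":0,"translation":[0,0,0.001],"spin":0},{"jaw":0,"translation":[0,0,0.001],"spin":0},{"jaw":0,"translation":[0,0,0.001],"spin":0},{"jaw":0,"translation":[0,0,0.001],"spin":0},{"jaw":0,"translation":[0,0,0],"spin":0}]}}

```text
time: 5.43
tool_pos: [496.7, -145.0, 100.6]
tcp_rot: [180.0, 0.0, 93.1]
ft_force: [-0.6, 0.4, -0.2]
finger_gap: 0.2
grip_force: 0.0
```

Emit:
{"fn": "carry_out", "kwargs": {"commands": [{"jaw":0,"translation":[0,0,0.0008],"spin":0},{"jaw":0,"translation":[0,0,0.0008],"spin":0},{"jaw":0,"translation":[0,0,0.0008],"spin":0},{"jaw":0,"translation":[0,0,0.0008],"spin":0},{"jaw":0,"translation":[0,0,0.0008],"spin":0},{"jaw":0,"translation":[0,0,0],"spin":0},{"jaw":0,"translation":[0,0,0],"spin":0},{"jaw":0,"translation":[0,0,0],"spin":0}]}}

```text
time: 6.1
tool_pos: [496.5, -145.2, 96.3]
tcp_rot: [180.0, 0.0, 93.1]
ft_force: [-0.3, 0.8, 0.5]
finger_gap: 0.1
grip_force: 0.0
```

Now at about 96.3 (commanded), no contact yet.

Emit:
{"fn": "carry_out", "kwargs": {"commands": [{"jaw":0,"translation":[0,0,0.0008],"spin":0},{"jaw":0,"translation":[0,0,0.0008],"spin":0},{"jaw":0,"translation":[0,0,0.0008],"spin":0},{"jaw":0,"translation":[0,0,0],"spin":0},{"jaw":0,"translation":[0,0,0],"spin":0},{"jaw":0,"translation":[0,0,0],"spin":0},{"jaw":0,"translation":[0,0,0],"spin":0},{"jaw":0,"translation":[0,0,0],"spin":0}]}}

```text
time: 6.77
tool_pos: [496.4, -145.1, 93.9]
tcp_rot: [-180.0, -0.0, 93.1]
ft_force: [0.8, -0.0, -0.7]
finger_gap: -0.1
grip_force: 0.0
```

Run:
```python
from bench import r
for i in range(3):
    a=r.sense();print(a["time"],a["tool_pos"],a["ft_force"]);r.snapshot("top")
```

```text
6.7667 [ 496.42005042 -145.07067283   93.85113665] [ 0.78135358 -0.00494922 -0.74511984]
6.8167 [ 496.4259346  -145.09790011   93.86984252] [0.02963005 0.15534739 1.00076257]
6.8667 [ 496.43266961 -145.11833003   93.88725303] [-0.16128451  0.09724669 -0.22532888]
```

Emit:
{"fn": "carry_out", "kwargs": {"commands": [{"jaw":0,"translation":[0,0,0.0005],"spin":0},{"jaw":0,"translation":[0,0,0.0005],"spin":0},{"jaw":0,"translation":[0,0,0.0005],"spin":0},{"jaw":0,"translation":[0,0,0],"spin":0},{"jaw":0,"translation":[0,0,0],"spin":0},{"jaw":0,"translation":[0,0,0],"spin":0},{"jaw":0,"translation":[0,0,0],"spin":0},{"jaw":0,"translation":[0,0,0],"spin":0}]}}

```text
time: 7.58
tool_pos: [496.5, -145.2, 93.8]
tcp_rot: [180.0, 0.0, 93.1]
ft_force: [-6.5, 3.4, 12.3]
finger_gap: 0.1
grip_force: 6.4
```

Emit:
{"fn": "carry_out", "kwargs": {"commands": [{"jaw":0,"translation":[0,0,-0.02],"spin":0},{"jaw":0,"translation":[-0.0247,-0.002,0],"spin":0},{"jaw":0,"translation":[-0.0247,-0.002,0],"spin":0},{"jaw":0,"translation":[0,0,0.02],"spin":0},{"jaw":0,"translation":[0,0,0.019],"spin":0},{"jaw":0,"translation":[0,0,0.001],"spin":0},{"jaw":0,"translation":[0,0,0.001],"spin":0},{"jaw":0,"translation":[0,0,0],"spin":0}]}}

```text
time: 8.25
tool_pos: [495.3, -194.5, 71.8]
tcp_rot: [-180.0, -0.0, 93.1]
ft_force: [0.8, 0.3, 1.0]
finger_gap: -0.0
grip_force: 0.0
```

Emit:
{"fn": "carry_out", "kwargs": {"commands": [{"jaw":0,"translation":[0,0,0.0006],"spin":0},{"jaw":0,"translation":[0,0,0.0006],"spin":0},{"jaw":0,"translation":[0,0,0.0006],"spin":0},{"jaw":0,"translation":[0,0,0],"spin":0},{"jaw":0,"translation":[0,0,0],"spin":0},{"jaw":0,"translation":[0,0,0],"spin":0},{"jaw":0,"translation":[0,0,0],"spin":0},{"jaw":0,"translation":[0,0,0],"spin":0}]}}

```text
time: 8.92
tool_pos: [495.2, -194.7, 69.6]
tcp_rot: [180.0, 0.0, 93.1]
ft_force: [0.1, 0.1, 0.5]
finger_gap: -0.1
grip_force: 0.0
```

Emit:
{"fn": "carry_out", "kwargs": {"commands": [{"jaw":0,"translation":[0,0,0.0006],"spin":0},{"jaw":0,"translation":[0,0,0.0006],"spin":0},{"jaw":0,"translation":[0,0,0.0006],"spin":0},{"jaw":0,"translation":[0,0,0],"spin":0},{"jaw":0,"translation":[0,0,0],"spin":0},{"jaw":0,"translation":[0,0,0],"spin":0},{"jaw":0,"translation":[0,0,0],"spin":0},{"jaw":0,"translation":[0,0,0],"spin":0}]}}

```text
time: 9.58
tool_pos: [495.2, -194.7, 67.8]
tcp_rot: [180.0, 0.0, 93.1]
ft_force: [-0.5, 0.2, 0.6]
finger_gap: -0.0
grip_force: 0.3
```

Emit:
{"fn": "carry_out", "kwargs": {"commands": [{"jaw":0,"translation":[0,0,0.0006],"spin":0},{"jaw":0,"translation":[0,0,0.0006],"spin":0},{"jaw":0,"translation":[0,0,0.0006],"spin":0},{"jaw":0,"translation":[0,0,0],"spin":0},{"jaw":0,"translation":[0,0,0],"spin":0},{"jaw":0,"translation":[0,0,0],"spin":0},{"jaw":0,"translation":[0,0,0],"spin":0},{"jaw":0,"translation":[0,0,0],"spin":0}]}}

```text
time: 10.25
tool_pos: [495.3, -194.7, 67.6]
tcp_rot: [180.0, 0.0, 93.1]
ft_force: [-7.5, 4.5, 15.8]
finger_gap: 0.2
grip_force: 8.1
```

Emit:
{"fn": "carry_out", "kwargs": {"commands": [{"jaw":0,"translation":[0,0,-0.038],"spin":0},{"jaw":0,"translation":[0,0,-0.038],"spin":0},{"jaw":0,"translation":[0,0,-0.038],"spin":0},{"jaw":0.08,"translation":[0.0388,0.0032,0],"spin":0},{"jaw":0.08,"translation":[0.0388,0.0032,0],"spin":0},{"jaw":0.08,"translation":[0.0388,0.0032,0],"spin":0},{"jaw":0.08,"translation":[0.0388,0.0032,0],"spin":0},{"jaw":0.08,"translation":[0.0388,0.0032,0],"spin":0}]}}

```text
time: 10.92
tool_pos: [500.4, 1.5, 180.1]
tcp_rot: [180.0, 0.0, 93.1]
ft_force: [0.3, -0.1, -0.2]
finger_gap: 60.5
grip_force: 0.0
```

Emit:
{"fn": "carry_out", "kwargs": {"commands": [{"jaw":0.08,"translation":[0.0388,0.0032,0],"spin":0},{"jaw":0.08,"translation":[0.0388,0.0032,0],"spin":0},{"jaw":0.08,"translation":[0.0388,0.0032,0],"spin":0},{"jaw":0.08,"translation":[0.0388,0.0032,0],"spin":0},{"jaw":0.08,"translation":[0.0388,0.0032,0],"spin":0},{"jaw":0.08,"translation":[0.0388,0.0032,0],"spin":0},{"jaw":0.08,"translation":[0,0,0.02],"spin":0.125},{"jaw":0.08,"translation":[0,0,0.02],"spin":0.125}]}}

```text
time: 11.58
tool_pos: [508.0, 236.5, 141.0]
tcp_rot: [179.8, -0.1, 78.7]
ft_force: [0.0, 0.1, -1.2]
finger_gap: 80.1
grip_force: 0.0
```

Emit:
{"fn": "carry_out", "kwargs": {"commands": [{"jaw":0.08,"translation":[0,0,0.02],"spin":0.125},{"jaw":0.06,"translation":[0,0,0.01],"spin":0},{"jaw":0.06,"translation":[0,0,0.01],"spin":0},{"jaw":0.06,"translation":[0,0,0.01],"spin":0},{"jaw":0.06,"translation":[0,0,0],"spin":0},{"jaw":0.06,"translation":[0,0,0],"spin":0},{"jaw":0.06,"translation":[0,0,0],"spin":0},{"jaw":0.06,"translation":[0,0,0],"spin":0}]}}

```text
time: 12.25
tool_pos: [508.1, 233.6, 91.2]
tcp_rot: [179.9, -0.1, 71.6]
ft_force: [-0.1, -0.2, 0.7]
finger_gap: 60.4
grip_force: 0.0
```

```bash
cat > c.py <<'E'
from b import *
x=r.sense();print(x["tool_pos"],x["tcp_rot"],x["joint_pos"])
X=x["tool_pos"];g=lambda z:[X[0],X[1],z]
im=np.zeros((600,800,3),np.uint8)
tl=[([g(X[2]),g(X[2]+60)],(255,0,255))]
def sq(ps,c): return [(rect([st[0],st[1],st[2],],0,0,1,1,0),c)]
a=ov(t,205,200,65,60,6,cp+tl);im[:360,:390]=a
a=ov(s,245,215,65,60,6,cp+tl);im[:360,400:790]=a
a=ov(t,402,228,32,26,9,[]);im[362:362+234,:288]=a
a=ov(s,305,132,32,26,9,[]);im[362:362+234,300:588]=a
cv2.imwrite("pics/g1.png",im)
E
python3 c.py
```

```text
stand [ 497.1 -236.8] 2.773138042061602 [93.7] res [-0.2 -0.2  0.4  0.1  0.2 -0.2  0.3  0.1]
crank [496.4 198.8] 71.59319071158112 [] res [ 0.2 -0.1  0.   0.4 -0.1 -0.2  0.3 -0.1]
tip [np.float64(499.77782828998625), np.float64(-291.7715604152256), 178] arm [np.float64(507.73611523789555), np.float64(232.9714946451451), 30] knob [np.float64(524.7872526223262), np.float64(284.20877320184906), 57]
[508.  233.6  91.1] [179.9  -0.1  71.6] [ 19.4   7.5 100.3   0.   72.1  37.8]
```

View pics/g1.png

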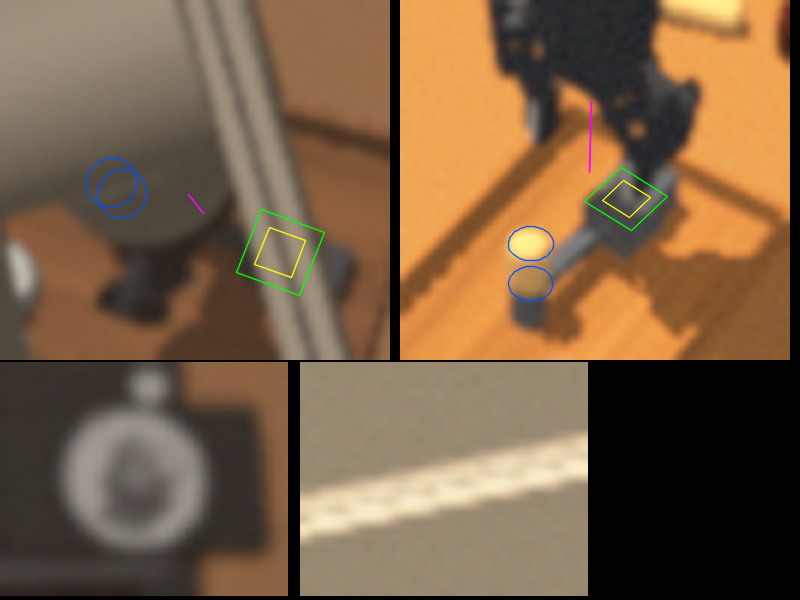

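Picture shows the fingers straddling the crank's arm, with the arm (magenta line) aimed at its gripping place. Descending.

Emit:
{"fn": "carry_out", "kwargs": {"commands": [{"jaw":0.06,"translation":[0,0,0.015],"spin":0},{"jaw":0.06,"translation":[0,0,0.015],"spin":0},{"jaw":0.06,"translation":[0,0,0.015],"spin":0},{"jaw":0.06,"translation":[0,0,0.015],"spin":0},{"jaw":0.06,"translation":[0,0,0.01],"spin":0},{"jaw":0.06,"translation":[0,0,0.006],"spin":0},{"jaw":0.06,"translation":[0,0,0.003],"spin":0},{"jaw":0.06,"translation":[0,0,0],"spin":0}]}}

```text
time: 13.02
tool_pos: [507.1, 233.3, 10.8]
tcp_rot: [-180.0, 0.0, 71.6]
ft_force: [-0.8, 0.5, 0.5]
finger_gap: 60.2
grip_force: 0.0
```

Emit:
{"fn": "carry_out", "kwargs": {"commands": [{"jaw":0.03,"translation":[0,0,0],"spin":0},{"jaw":0.02,"translation":[0,0,0],"spin":0},{"jaw":0.015,"translation":[0,0,0],"spin":0},{"jaw":0.005,"translation":[0,0,0],"spin":0},{"jaw":0.0,"translation":[0,0,0],"spin":0},{"jaw":0.0,"translation":[0,0,0],"spin":0},{"jaw":0.0,"translation":[0,0,0],"spin":0},{"jaw":0.0,"translation":[0,0,0],"spin":0}], "squeeze": 80}}

```text
time: 13.68
tool_pos: [508.2, 233.7, 12.1]
tcp_rot: [179.9, -0.1, 71.6]
ft_force: [0.4, -1.0, 5.8]
finger_gap: 12.5
grip_force: 78.8
```

Emit:
{"fn": "carry_out", "kwargs": {"commands": [{"jaw":0.0,"translation":[0,0,-0.005],"spin":0},{"jaw":0.0,"translation":[0,0,-0.02],"spin":0},{"jaw":0.0,"translation":[0,0,-0.03],"spin":0},{"jaw":0.0,"translation":[0,0,-0.04],"spin":0},{"jaw":0.0,"translation":[0,0,-0.04],"spin":0},{"jaw":0.0,"translation":[0,0,-0.04],"spin":0},{"jaw":0.0,"translation":[0,0,-0.02],"spin":0},{"jaw":0.0,"translation":[0,0,0],"spin":0}]}}

```text
time: 14.35
tool_pos: [510.1, 234.5, 213.0]
tcp_rot: [179.6, -0.4, 71.6]
ft_force: [0.3, 1.0, -2.3]
finger_gap: 12.3
grip_force: 78.4
```

Emit:
{"fn": "carry_out", "kwargs": {"commands": [{"jaw":0,"translation":[-0.0358,0.0121,0],"spin":0},{"jaw":0,"translation":[-0.0358,0.0121,0],"spin":0},{"jaw":0,"translation":[-0.0358,0.0121,0],"spin":0},{"jaw":0,"translation":[-0.0358,0.0121,0],"spin":0},{"jaw":0,"translation":[-0.0358,0.0121,0],"spin":0},{"jaw":0,"translation":[-0.0358,0.0121,0],"spin":0},{"jaw":0,"translation":[-0.0358,0.0121,0],"spin":0},{"jaw":0,"translation":[-0.0358,0.0121,0],"spin":0}]}}

```text
time: 15.02
tool_pos: [507.2, -70.3, 204.1]
tcp_rot: [-179.8, 0.0, 71.6]
ft_force: [1.1, -0.0, -2.2]
finger_gap: 12.5
grip_force: 78.4
```

Emit:
{"fn": "carry_out", "kwargs": {"commands": [{"jaw":0,"translation":[-0.0358,0.0121,0],"spin":0},{"jaw":0,"translation":[-0.0358,0.0121,0],"spin":0},{"jaw":0,"translation":[-0.0358,0.0121,0],"spin":0},{"jaw":0,"translation":[-0.0358,0.0121,0],"spin":0},{"jaw":0,"translation":[-0.0358,0.0121,0],"spin":0.014},{"jaw":0,"translation":[0,0,0],"spin":0},{"jaw":0,"translation":[0,0,0],"spin":0},{"jaw":0,"translation":[0,0,0],"spin":0}]}}

```text
time: 15.68
tool_pos: [508.7, -257.2, 204.1]
tcp_rot: [-179.8, -0.1, 70.8]
ft_force: [-0.3, -0.2, -2.4]
finger_gap: 12.2
grip_force: 78.6
```

```bash
cat > d.py <<'E'
import sys
from b import *
x=r.sense();X=x["tool_pos"];print(X,x["tcp_rot"],x["joint_pos"])
yaw=np.radians(x["tcp_rot"][2]);c=[X[0]-36.8*np.cos(yaw),X[1]-36.8*np.sin(yaw),yaw];zu=X[2]-6
print("hub expected",c[:2],zu)
cp=[(rect(c,0,0,36,36,zu+30),Gn),(rect(c,0,0,21,21,zu+30),Y),(circ(c,90,0,13,zu+69),B),(circ(c,90,0,13,zu+33),B)]
im=np.zeros((600,800,3),np.uint8)
im[:600,:400]=ov(t,390,200,50,75,8,cp)[:600,:400]
im[:600,405:800]=ov(s,290,115,50,75,8,cp)[:600,:395]
cv2.imwrite(sys.argv[1],im)
E
python3 d.py pics/f1.png
```

```text
stand [ 497.1 -236.8] 2.773138042061602 [93.7] res [-0.2 -0.2  0.4  0.1  0.2 -0.2  0.3  0.1]
crank [496.4 198.8] 71.59319071158112 [] res [ 0.2 -0.1  0.   0.4 -0.1 -0.2  0.3 -0.1]
tip [np.float64(499.77782828998625), np.float64(-291.7715604152256), 178] arm [np.float64(507.73611523789555), np.float64(232.9714946451451), 30] knob [np.float64(524.7872526223262), np.float64(284.20877320184906), 57]
[ 509.4 -256.4  205. ] [-179.9   -0.    70.9] [-31.9   3.8  92.    0.   84.4 -12.8]
hub expected [np.float64(497.3101220403865), np.float64(-291.2157952809364)] 198.99083870027093
```

View pics/f1.png

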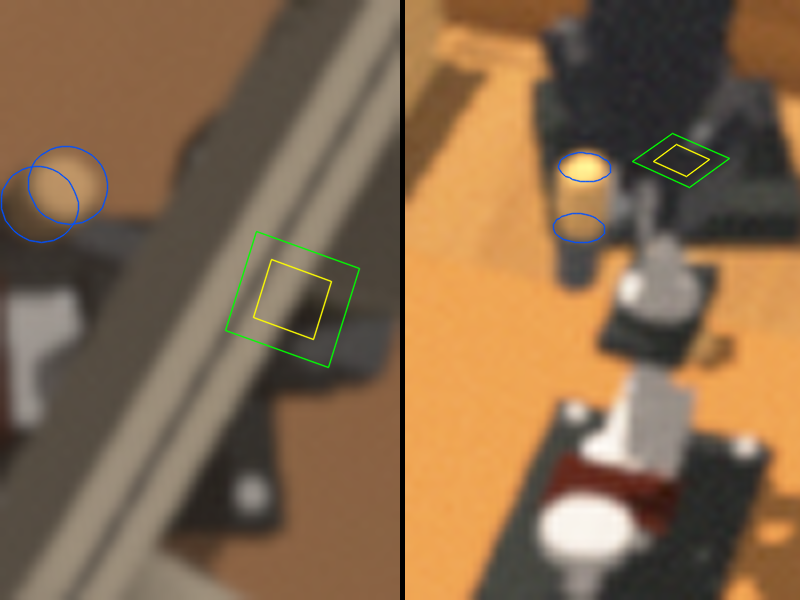

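Emit:
{"fn": "carry_out", "kwargs": {"commands": [{"jaw":0,"translation":[0.0003,0.0026,0],"spin":0},{"jaw":0,"translation":[0,0,0.008],"spin":0},{"jaw":0,"translation":[0,0,0.008],"spin":0},{"jaw":0,"translation":[0,0,0.006],"spin":0},{"jaw":0,"translation":[0,0,0.003],"spin":0},{"jaw":0,"translation":[0,0,0.003],"spin":0},{"jaw":0,"translation":[0,0,0],"spin":0},{"jaw":0,"translation":[0,0,0],"spin":0}]}}

```text
time: 16.45
tool_pos: [512.2, -258.4, 177.8]
tcp_rot: [-180.0, -0.0, 70.8]
ft_force: [-0.1, 0.6, -2.8]
finger_gap: 12.3
grip_force: 78.6
```

Emit:
{"fn": "carry_out", "kwargs": {"commands": [{"jaw":0,"translation":[0.001,-0.0005,0],"spin":0},{"jaw":0,"translation":[0,0,0.002],"spin":0},{"jaw":0,"translation":[0,0,0.002],"spin":0},{"jaw":0,"translation":[0,0,0.002],"spin":0},{"jaw":0,"translation":[0,0,0.001],"spin":0},{"jaw":0,"translation":[0,0,0.001],"spin":0},{"jaw":0,"translation":[0,0,0],"spin":0},{"jaw":0,"translation":[0,0,0],"spin":0}]}}

```text
time: 17.12
tool_pos: [512.0, -257.3, 169.9]
tcp_rot: [-180.0, 0.0, 70.8]
ft_force: [-1.5, -0.7, -3.1]
finger_gap: 12.2
grip_force: 78.6
```

Emit:
{"fn": "carry_out", "kwargs": {"commands": [{"jaw":0,"translation":[0,0,0.001],"spin":0},{"jaw":0,"translation":[0,0,0.001],"spin":0},{"jaw":0,"translation":[0,0,0.001],"spin":0},{"jaw":0,"translation":[0,0,0.001],"spin":0},{"jaw":0,"translation":[0,0,0.001],"spin":0},{"jaw":0,"translation":[0,0,0],"spin":0},{"jaw":0,"translation":[0,0,0],"spin":0},{"jaw":0,"translation":[0,0,0],"spin":0}]}}

```text
time: 17.78
tool_pos: [512.0, -257.3, 164.9]
tcp_rot: [-180.0, 0.0, 70.8]
ft_force: [-0.2, -1.0, -2.6]
finger_gap: 12.3
grip_force: 78.6
```

Emit:
{"fn": "carry_out", "kwargs": {"commands": [{"jaw":0,"translation":[0,0,0.002],"spin":0},{"jaw":0,"translation":[0,0,0.002],"spin":0},{"jaw":0,"translation":[0,0,0.002],"spin":0},{"jaw":0,"translation":[0,0,0.002],"spin":0},{"jaw":0,"translation":[0,0,0.002],"spin":0},{"jaw":0,"translation":[0,0,0.002],"spin":0},{"jaw":0,"translation":[0,0,0.001],"spin":0},{"jaw":0,"translation":[0,0,0],"spin":0}]}}

```text
time: 18.45
tool_pos: [511.9, -257.3, 151.6]
tcp_rot: [-180.0, 0.0, 70.8]
ft_force: [-1.1, -1.3, -3.6]
finger_gap: 12.2
grip_force: 78.6
```

Emit:
{"fn": "carry_out", "kwargs": {"commands": [{"jaw":0,"translation":[0,0,0.0006],"spin":0},{"jaw":0,"translation":[0,0,0.0006],"spin":0},{"jaw":0,"translation":[0,0,0.0006],"spin":0},{"jaw":0,"translation":[0,0,0.0006],"spin":0},{"jaw":0,"translation":[0,0,0],"spin":0},{"jaw":0,"translation":[0,0,0],"spin":0},{"jaw":0,"translation":[0,0,0],"spin":0},{"jaw":0,"translation":[0,0,0],"spin":0}]}}

```text
time: 19.12
tool_pos: [512.3, -257.3, 150.0]
tcp_rot: [180.0, 0.0, 70.8]
ft_force: [-2.4, 1.1, 2.5]
finger_gap: 12.5
grip_force: 79.2
```

Emit:
{"fn": "carry_out", "kwargs": {"commands": [{"jaw":0.03,"translation":[0,0,0],"spin":0},{"jaw":0.045,"translation":[0,0,0],"spin":0},{"jaw":0.045,"translation":[0,0,-0.01],"spin":0},{"jaw":0.045,"translation":[0,0,-0.035],"spin":0},{"jaw":0.045,"translation":[0,0,-0.035],"spin":0},{"jaw":0.05,"translation":[0.0266,0,0],"spin":0},{"jaw":0.05,"translation":[0.0266,0,0],"spin":0},{"jaw":0.05,"translation":[0,0,0],"spin":0}]}}

```text
time: 19.78
tool_pos: [531.4, -203.9, 231.6]
tcp_rot: [179.8, -0.1, 70.9]
ft_force: [0.0, 0.3, -0.3]
finger_gap: 49.8
grip_force: 0.0
```

```bash
cat > e.py <<'E'
import sys
from b import *
x=r.sense();X=x["tool_pos"];print(X,x["tcp_rot"])
H=[500.2,-292.0];a=np.radians(float(sys.argv[2]));c=[H[0],H[1],a];zu=144
cp=[(rect(c,0,0,36,36,zu+30),Gn),(rect(c,0,0,21,21,zu+30),Y),(circ(c,90,0,13,zu+69),B),(circ(c,90,0,13,zu+33),B),([[X[0],X[1],X[2]],[X[0],X[1],X[2]+60]],(255,0,255)),(rect(st,0,25,70,50,float(sys.argv[3])),Y),(circ(st,0,90,24,93.8),B)]
im=np.zeros((600,800,3),np.uint8)
im[:600,:400]=ov(t,362,200,80,75,5,cp)[:600,:400] if 0 else cv2.copyMakeBorder(ov(t,362,200,80,75,5,cp),0,225,0,0,cv2.BORDER_CONSTANT)[:600,:400]
im[:600,405:800]=ov(s,290,125,50,75,8,cp)[:600,:395]
cv2.imwrite(sys.argv[1],im)
E
python3 e.py pics/k1.png 70.8 67.6
```

```text
stand [ 497.1 -236.8] 2.773138042061602 [93.7] res [-0.2 -0.2  0.4  0.1  0.2 -0.2  0.3  0.1]
crank [496.4 198.8] 71.59319071158112 [] res [ 0.2 -0.1  0.   0.4 -0.1 -0.2  0.3 -0.1]
tip [np.float64(499.77782828998625), np.float64(-291.7715604152256), 178] arm [np.float64(507.73611523789555), np.float64(232.9714946451451), 30] knob [np.float64(524.7872526223262), np.float64(284.20877320184906), 57]
[ 530.  -206.4  230.3] [180.    0.   70.9]
```

View pics/k1.png

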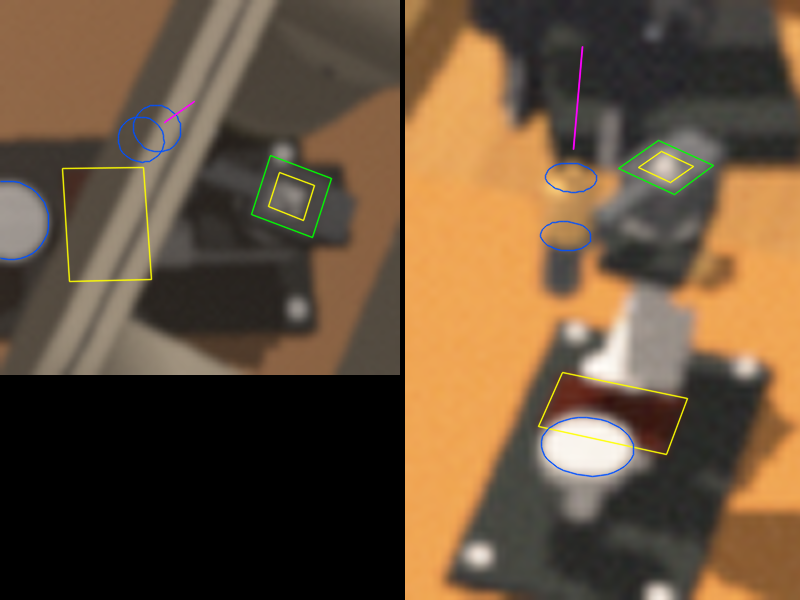

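Crank is seated on the shaft and overlay matches (knob at side-crop (570,200), TCP above it). Descend and take the knob.

Emit:
{"fn": "carry_out", "kwargs": {"commands": [{"jaw":0.05,"translation":[0,0,0.02],"spin":0},{"jaw":0.05,"translation":[0,0,0.02],"spin":0},{"jaw":0.05,"translation":[0,0,0.01],"spin":0},{"jaw":0.03,"translation":[0,0,0],"spin":0},{"jaw":0.02,"translation":[0,0,0],"spin":0},{"jaw":0.015,"translation":[0,0,0],"spin":0},{"jaw":0.015,"translation":[0,0,0],"spin":0},{"jaw":0.015,"translation":[0,0,0],"spin":0}], "squeeze": 50}}

```text
time: 20.55
tool_pos: [529.7, -207.8, 180.4]
tcp_rot: [179.9, 0.0, 70.8]
ft_force: [-0.9, -3.8, -3.6]
finger_gap: 24.5
grip_force: 49.2
```

Run:
```python
from bench import r
import numpy as np
a=r.sense();print(a["tool_pos"],a["tcp_rot"],a["ft_force"],a["finger_gap"],a["grip_force"])
# chord steps of 12 deg clockwise, radius 90, from crank yaw 70.8, tool yaw 70.9 fixed
R=90;y=np.radians(70.9);ph=np.radians(70.8)
n=0
for k in range(30):
    p0=ph-np.radians(12)*k;p1=p0-np.radians(12)
    d=R*np.array([np.cos(p1)-np.cos(p0),np.sin(p1)-np.sin(p0)])
    print(k,round((d@[np.cos(y),np.sin(y)])/1000,4),round((d@[np.sin(y),-np.cos(y)])/1000,4))
```

```text
[ 529.73951296 -207.78493675  180.36393001] [1.79942812e+02 4.47889997e-02 7.07818760e+01] [-0.88522519 -3.83433584 -3.62333791] 24.52840290020197 49.1822612285614
0 -0.002 0.0187
1 -0.0058 0.0179
2 -0.0094 0.0163
3 -0.0126 0.014
4 -0.0152 0.011
5 -0.0172 0.0076
6 -0.0184 0.0039
7 -0.0188 -0.0
8 -0.0184 -0.0039
9 -0.0172 -0.0077
10 -0.0152 -0.0111
11 -0.0126 -0.014
12 -0.0094 -0.0163
13 -0.0058 -0.0179
14 -0.0019 -0.0187
15 0.002 -0.0187
16 0.0058 -0.0179
17 0.0094 -0.0163
18 0.0126 -0.014
19 0.0152 -0.011
20 0.0172 -0.0076
21 0.0184 -0.0039
22 0.0188 0.0
23 0.0184 0.0039
24 0.0172 0.0077
25 0.0152 0.0111
26 0.0126 0.014
27 0.0094 0.0163
28 0.0058 0.0179
29 0.0019 0.0187
```

Emit:
{"fn": "carry_out", "kwargs": {"commands": [{"jaw":0.015,"translation":[-0.002,0.0187,0],"spin":0},{"jaw":0.015,"translation":[-0.0058,0.0179,0],"spin":0},{"jaw":0.015,"translation":[-0.0094,0.0163,0],"spin":0},{"jaw":0.015,"translation":[-0.0126,0.014,0],"spin":0},{"jaw":0.015,"translation":[-0.0152,0.011,0],"spin":0},{"jaw":0.015,"translation":[-0.0172,0.0077,0],"spin":0},{"jaw":0.015,"translation":[-0.0184,0.0039,0],"spin":0},{"jaw":0.015,"translation":[-0.0188,0,0],"spin":0}]}}

```text
time: 21.22
tool_pos: [582.5, -330.4, 180.1]
tcp_rot: [179.9, -0.1, 70.9]
ft_force: [-1.6, 4.6, -2.9]
finger_gap: 24.9
grip_force: 49.8
```

Emit:
{"fn": "carry_out", "kwargs": {"commands": [{"jaw":0.015,"translation":[-0.0184,-0.0039,0],"spin":0},{"jaw":0.015,"translation":[-0.0172,-0.0077,0],"spin":0},{"jaw":0.015,"translation":[-0.0152,-0.0111,0],"spin":0},{"jaw":0.015,"translation":[-0.0126,-0.014,0],"spin":0},{"jaw":0.015,"translation":[-0.0094,-0.0163,0],"spin":0},{"jaw":0.015,"translation":[-0.0058,-0.0179,0],"spin":0},{"jaw":0.015,"translation":[-0.002,-0.0187,0],"spin":0},{"jaw":0.015,"translation":[0.002,-0.0187,0],"spin":0}]}}

```text
time: 21.88
tool_pos: [453.0, -370.3, 180.6]
tcp_rot: [179.8, 0.1, 70.8]
ft_force: [4.4, 0.3, -3.7]
finger_gap: 24.9
grip_force: 49.8
```

Emit:
{"fn": "carry_out", "kwargs": {"commands": [{"jaw":0.015,"translation":[0.0058,-0.0179,0],"spin":0},{"jaw":0.015,"translation":[0.0094,-0.0163,0],"spin":0},{"jaw":0.015,"translation":[0.0126,-0.014,0],"spin":0},{"jaw":0.015,"translation":[0.0152,-0.0111,0],"spin":0},{"jaw":0.015,"translation":[0.0172,-0.0077,0],"spin":0},{"jaw":0.015,"translation":[0.0184,-0.0039,0],"spin":0},{"jaw":0.015,"translation":[0.0188,0,0],"spin":0},{"jaw":0.015,"translation":[0.0184,0.0039,0],"spin":0}]}}

```text
time: 22.55
tool_pos: [429.4, -238.0, 180.6]
tcp_rot: [179.7, 0.1, 70.8]
ft_force: [13.9, -14.4, -12.3]
finger_gap: 24.6
grip_force: 50.5
```

Emit:
{"fn": "carry_out", "kwargs": {"commands": [{"jaw":0.015,"translation":[0.0172,0.0073,0],"spin":0},{"jaw":0.015,"translation":[0.0152,0.0107,0],"spin":0},{"jaw":0.015,"translation":[0.0126,0.0138,0],"spin":0},{"jaw":0.015,"translation":[0.0094,0.0163,0],"spin":0},{"jaw":0.015,"translation":[0.0058,0.0179,0],"spin":0},{"jaw":0.015,"translation":[0.002,0.0187,0],"spin":0},{"jaw":0.015,"translation":[-0.002,0.0187,0],"spin":0},{"jaw":0.015,"translation":[-0.0058,0.0179,0],"spin":0}]}}

```text
time: 23.22
tool_pos: [560.5, -226.6, 179.7]
tcp_rot: [-179.9, 0.1, 70.8]
ft_force: [-8.0, -5.1, -1.8]
finger_gap: 25.0
grip_force: 51.8
```

Emit:
{"fn": "carry_out", "kwargs": {"commands": [{"jaw":0.015,"translation":[-0.0094,0.0163,0],"spin":0},{"jaw":0.015,"translation":[-0.0126,0.014,0],"spin":0},{"jaw":0.015,"translation":[-0.0152,0.0111,0],"spin":0},{"jaw":0.015,"translation":[-0.0172,0.0077,0],"spin":0},{"jaw":0.015,"translation":[-0.0184,0.0039,0],"spin":0},{"jaw":0.015,"translation":[-0.0188,0,0],"spin":0},{"jaw":0.015,"translation":[-0.0184,-0.0039,0],"spin":0},{"jaw":0.015,"translation":[-0.0172,-0.0077,0],"spin":0}]}}

```text
time: 23.88
tool_pos: [559.8, -361.1, 181.0]
tcp_rot: [179.7, 0.0, 70.9]
ft_force: [3.5, 0.8, -2.6]
finger_gap: 24.8
grip_force: 51.7
```

Emit:
{"fn": "carry_out", "kwargs": {"commands": [{"jaw":0.015,"translation":[-0.0152,-0.0111,0],"spin":0},{"jaw":0.015,"translation":[-0.0126,-0.014,0],"spin":0},{"jaw":0.015,"translation":[-0.0094,-0.0163,0],"spin":0},{"jaw":0.015,"translation":[-0.0058,-0.0179,0],"spin":0},{"jaw":0.015,"translation":[-0.0011,-0.0062,0],"spin":0},{"jaw":0.015,"translation":[0,0,0],"spin":0},{"jaw":0.015,"translation":[0,0,0],"spin":0},{"jaw":0.015,"translation":[0,0,0],"spin":0}]}}

```text
time: 24.55
tool_pos: [482.1, -381.4, 181.1]
tcp_rot: [179.9, 0.2, 70.8]
ft_force: [-0.9, -8.0, 0.8]
finger_gap: 24.8
grip_force: 52.0
```

```bash
python3 e.py pics/w1.png -101.2 93.8
```

```text
stand [ 497.1 -236.8] 2.773138042061602 [93.7] res [-0.2 -0.2  0.4  0.1  0.2 -0.2  0.3  0.1]
crank [496.4 198.8] 71.59319071158112 [] res [ 0.2 -0.1  0.   0.4 -0.1 -0.2  0.3 -0.1]
tip [np.float64(499.77782828998625), np.float64(-291.7715604152256), 178] arm [np.float64(507.73611523789555), np.float64(232.9714946451451), 30] knob [np.float64(524.7872526223262), np.float64(284.20877320184906), 57]
[ 482.3 -381.4  181. ] [179.9   0.2  70.8]
```

View pics/w1.png

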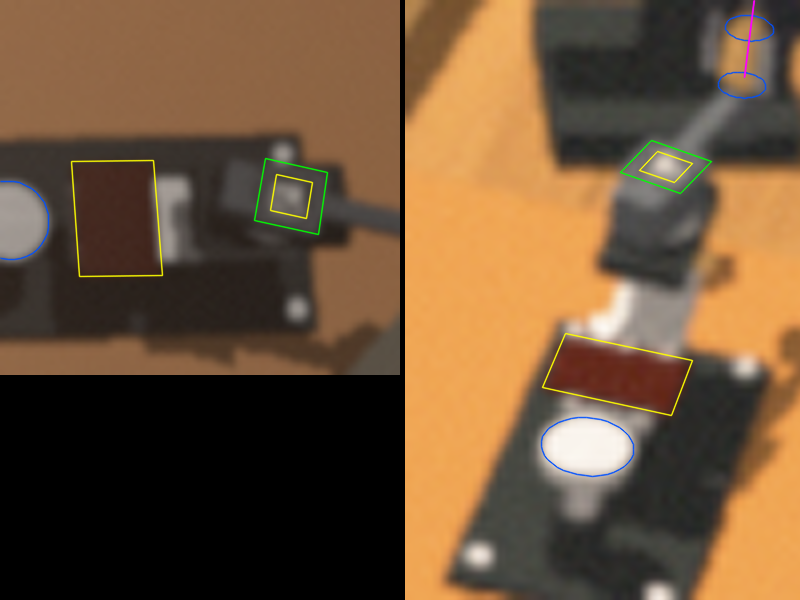

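Rest and post overlays at 93.8 both match the picture. Releasing the knob, then a touch check of the rest before taking the crank off.

Emit:
{"fn": "carry_out", "kwargs": {"commands": [{"jaw":0.05,"translation":[0,0,0],"spin":0},{"jaw":0.05,"translation":[0,0,0],"spin":0},{"jaw":0.05,"translation":[0,0,-0.03],"spin":0},{"jaw":0.05,"translation":[0,0,-0.03],"spin":0},{"jaw":0.05,"translation":[0,0,0],"spin":-0.07},{"jaw":0,"translation":[0,0,0],"spin":-0.07},{"jaw":0,"translation":[0.0371,-0.0047,0],"spin":0},{"jaw":0,"translation":[0.0371,-0.0047,0],"spin":0}]}}

```text
time: 25.32
tool_pos: [486.7, -305.1, 239.4]
tcp_rot: [-180.0, -0.0, 78.7]
ft_force: [1.4, 0.9, -0.1]
finger_gap: 14.1
grip_force: 0.0
```

Emit:
{"fn": "carry_out", "kwargs": {"commands": [{"jaw":0,"translation":[0.0371,-0.0047,0],"spin":0},{"jaw":0,"translation":[0.0371,-0.0047,0],"spin":0},{"jaw":0,"translation":[0.0371,-0.0047,0],"spin":0},{"jaw":0,"translation":[0,0,0.035],"spin":0},{"jaw":0,"translation":[0,0,0.035],"spin":0},{"jaw":0,"translation":[0,0,0.035],"spin":0},{"jaw":0,"translation":[0,0,0.03],"spin":0},{"jaw":0,"translation":[0,0,0],"spin":0}]}}

```text
time: 25.98
tool_pos: [490.2, -190.2, 97.6]
tcp_rot: [-179.4, -0.2, 78.9]
ft_force: [-1.1, 0.7, -1.0]
finger_gap: -0.3
grip_force: 0.0
```

Emit:
{"fn": "carry_out", "kwargs": {"commands": [{"jaw":0,"translation":[0,0,0],"spin":0},{"jaw":0,"translation":[0,0,0.001],"spin":0},{"jaw":0,"translation":[0,0,0.001],"spin":0},{"jaw":0,"translation":[0,0,0.001],"spin":0},{"jaw":0,"translation":[0,0,0.001],"spin":0},{"jaw":0,"translation":[0,0,0],"spin":0},{"jaw":0,"translation":[0,0,0],"spin":0},{"jaw":0,"translation":[0,0,0],"spin":0}]}}

```text
time: 26.65
tool_pos: [494.5, -193.5, 100.9]
tcp_rot: [180.0, 0.0, 78.8]
ft_force: [-0.6, 0.4, -0.1]
finger_gap: -0.1
grip_force: 0.0
```

Emit:
{"fn": "carry_out", "kwargs": {"commands": [{"jaw":0,"translation":[0,0,0.0015],"spin":0},{"jaw":0,"translation":[0,0,0.0015],"spin":0},{"jaw":0,"translation":[0,0,0.001],"spin":0},{"jaw":0,"translation":[0,0,0.001],"spin":0},{"jaw":0,"translation":[0,0,0.0005],"spin":0},{"jaw":0,"translation":[0,0,0],"spin":0},{"jaw":0,"translation":[0,0,0],"spin":0},{"jaw":0,"translation":[0,0,0],"spin":0}]}}

```text
time: 27.32
tool_pos: [494.4, -193.4, 95.2]
tcp_rot: [180.0, 0.0, 78.8]
ft_force: [-0.0, 0.3, 0.7]
finger_gap: -0.1
grip_force: 0.0
```

Emit:
{"fn": "carry_out", "kwargs": {"commands": [{"jaw":0,"translation":[0,0,0.0005],"spin":0},{"jaw":0,"translation":[0,0,0.0005],"spin":0},{"jaw":0,"translation":[0,0,0.0005],"spin":0},{"jaw":0,"translation":[0,0,0.0005],"spin":0},{"jaw":0,"translation":[0,0,0],"spin":0},{"jaw":0,"translation":[0,0,0],"spin":0},{"jaw":0,"translation":[0,0,0],"spin":0},{"jaw":0,"translation":[0,0,0],"spin":0}]}}

```text
time: 27.98
tool_pos: [494.4, -193.4, 93.6]
tcp_rot: [180.0, 0.0, 78.8]
ft_force: [-2.1, 2.2, 5.1]
finger_gap: 0.4
grip_force: 2.6
```

Emit:
{"fn": "carry_out", "kwargs": {"commands": [{"jaw":0,"translation":[0,0,-0.036],"spin":0},{"jaw":0,"translation":[0,0,-0.036],"spin":0},{"jaw":0.06,"translation":[0,0,-0.036],"spin":0},{"jaw":0.06,"translation":[-0.0331,0.0062,0],"spin":0},{"jaw":0.06,"translation":[-0.0331,0.0062,0],"spin":0},{"jaw":0.06,"translation":[-0.0331,0.0062,0],"spin":0},{"jaw":0.06,"translation":[-0.0331,0.0062,0],"spin":0},{"jaw":0.06,"translation":[0,0,0],"spin":0}]}}

```text
time: 28.65
tool_pos: [492.0, -333.5, 200.9]
tcp_rot: [180.0, 0.1, 78.6]
ft_force: [-0.1, 0.1, -0.3]
finger_gap: 59.9
grip_force: 0.0
```

Emit:
{"fn": "carry_out", "kwargs": {"commands": [{"jaw":0.06,"translation":[0,0,0],"spin":0},{"jaw":0.06,"translation":[0,0,0.01],"spin":0},{"jaw":0.06,"translation":[0,0,0.005],"spin":0},{"jaw":0.06,"translation":[0,0,0],"spin":0},{"jaw":0.06,"translation":[0,0,0],"spin":0},{"jaw":0.06,"translation":[0,0,0],"spin":0},{"jaw":0.06,"translation":[0,0,0],"spin":0},{"jaw":0.06,"translation":[0,0,0],"spin":0}]}}

```text
time: 29.32
tool_pos: [493.3, -328.0, 186.6]
tcp_rot: [180.0, 0.0, 78.9]
ft_force: [-0.0, 0.2, -0.5]
finger_gap: 59.9
grip_force: 0.0
```

Emit:
{"fn": "carry_out", "kwargs": {"commands": [{"jaw":0.06,"translation":[0,0,0.012],"spin":0},{"jaw":0.06,"translation":[0,0,0.012],"spin":0},{"jaw":0.06,"translation":[0,0,0.008],"spin":0},{"jaw":0.06,"translation":[0,0,0.004],"spin":0},{"jaw":0.04,"translation":[0,0,0],"spin":0},{"jaw":0.02,"translation":[0,0,0],"spin":0},{"jaw":0.01,"translation":[0,0,0],"spin":0},{"jaw":0,"translation":[0,0,0],"spin":0}], "squeeze": 80}}

```text
time: 29.98
tool_pos: [493.5, -328.5, 150.9]
tcp_rot: [179.9, 0.0, 78.8]
ft_force: [0.4, -1.3, 3.5]
finger_gap: 12.4
grip_force: 75.2
```

Emit:
{"fn": "carry_out", "kwargs": {"commands": [{"jaw":0,"translation":[0,0,0],"spin":0},{"jaw":0,"translation":[0,0,0],"spin":0},{"jaw":0,"translation":[0,0,0],"spin":0},{"jaw":0,"translation":[0,0,-0.001],"spin":0},{"jaw":0,"translation":[0,0,-0.002],"spin":0},{"jaw":0,"translation":[0,0,-0.003],"spin":0},{"jaw":0,"translation":[0,0,0],"spin":0},{"jaw":0,"translation":[0,0,0],"spin":0}]}}

```text
time: 30.65
tool_pos: [493.3, -328.3, 155.5]
tcp_rot: [180.0, 0.0, 78.8]
ft_force: [5.0, -3.0, -4.9]
finger_gap: 12.3
grip_force: 78.8
```

Emit:
{"fn": "carry_out", "kwargs": {"commands": [{"jaw":0,"translation":[0,0,-0.005],"spin":0},{"jaw":0,"translation":[0,0,-0.006],"spin":0},{"jaw":0,"translation":[0,0,-0.006],"spin":0},{"jaw":0,"translation":[0,0,-0.006],"spin":0},{"jaw":0,"translation":[0,0,-0.008],"spin":0},{"jaw":0,"translation":[0,0,-0.01],"spin":0},{"jaw":0,"translation":[0,0,-0.012],"spin":0},{"jaw":0,"translation":[0,0,-0.012],"spin":0}]}}

```text
time: 31.32
tool_pos: [492.9, -328.0, 222.3]
tcp_rot: [-180.0, -0.0, 78.8]
ft_force: [0.2, 0.1, -3.3]
finger_gap: 12.4
grip_force: 79.3
```

Emit:
{"fn": "carry_out", "kwargs": {"commands": [{"jaw":0,"translation":[0,0,-0.012],"spin":0},{"jaw":0,"translation":[0,0,-0.012],"spin":0},{"jaw":0,"translation":[0,0,0],"spin":0},{"jaw":0,"translation":[0,0,0],"spin":-0.12},{"jaw":0,"translation":[0,0,0],"spin":-0.12},{"jaw":0,"translation":[0,0,0],"spin":-0.12},{"jaw":0,"translation":[0,0,0],"spin":-0.12},{"jaw":0,"translation":[0,0,0],"spin":-0.12}]}}

```text
time: 31.98
tool_pos: [492.9, -328.1, 244.8]
tcp_rot: [-180.0, -0.0, 113.5]
ft_force: [0.1, 0.2, -2.6]
finger_gap: 12.5
grip_force: 79.3
```

Emit:
{"fn": "carry_out", "kwargs": {"commands": [{"jaw":0,"translation":[0.0364,0.0168,0],"spin":0},{"jaw":0,"translation":[0.0364,0.0168,0],"spin":0},{"jaw":0,"translation":[0.0364,0.0168,0],"spin":0},{"jaw":0,"translation":[0.0364,0.0168,0],"spin":0},{"jaw":0,"translation":[0.0364,0.0168,0],"spin":0},{"jaw":0,"translation":[0.0364,0.0168,0],"spin":0},{"jaw":0,"translation":[0.0364,0.0168,0],"spin":0},{"jaw":0,"translation":[0.0364,0.0168,0],"spin":0}]}}

```text
time: 32.65
tool_pos: [501.4, -5.7, 245.1]
tcp_rot: [180.0, 0.0, 113.2]
ft_force: [1.7, 0.5, -3.0]
finger_gap: 12.1
grip_force: 79.5
```

Emit:
{"fn": "carry_out", "kwargs": {"commands": [{"jaw":0,"translation":[0.0364,0.0168,0],"spin":0},{"jaw":0,"translation":[0.0364,0.0168,0],"spin":0},{"jaw":0,"translation":[0.0364,0.0168,0],"spin":0},{"jaw":0,"translation":[0.0364,0.0168,0],"spin":0},{"jaw":0,"translation":[0.0364,0.0168,0],"spin":0},{"jaw":0,"translation":[0.0364,0.0168,0],"spin":0},{"jaw":0,"translation":[0,0,0],"spin":-0.12},{"jaw":0,"translation":[0,0,0],"spin":-0.12}]}}

```text
time: 33.32
tool_pos: [507.6, 235.6, 244.6]
tcp_rot: [-180.0, -0.0, 127.5]
ft_force: [0.5, -0.5, -2.3]
finger_gap: 12.6
grip_force: 79.5
```

Emit:
{"fn": "carry_out", "kwargs": {"commands": [{"jaw":0,"translation":[0,0,0],"spin":-0.12},{"jaw":0,"translation":[0,0,0],"spin":-0.12},{"jaw":0,"translation":[0,0,0],"spin":-0.12},{"jaw":0,"translation":[0,0,0],"spin":-0.12},{"jaw":0,"translation":[0,0,0],"spin":-0.12},{"jaw":0,"translation":[0,0,0],"spin":-0.12},{"jaw":0,"translation":[0,0,0],"spin":-0.12},{"jaw":0,"translation":[0,0,0],"spin":-0.12}]}}

```text
time: 33.98
tool_pos: [508.3, 232.9, 244.8]
tcp_rot: [-180.0, -0.0, -177.7]
ft_force: [-0.2, -0.7, -2.6]
finger_gap: 12.4
grip_force: 79.5
```

Emit:
{"fn": "carry_out", "kwargs": {"commands": [{"jaw":0,"translation":[0,0,0.01],"spin":-0.12},{"jaw":0,"translation":[0,0,0.01],"spin":-0.12},{"jaw":0,"translation":[0,0,0.02],"spin":-0.12},{"jaw":0,"translation":[0,0,0.02],"spin":-0.12},{"jaw":0,"translation":[0,0,0.02],"spin":-0.12},{"jaw":0,"translation":[0,0,0.02],"spin":-0.12},{"jaw":0,"translation":[0,0,0.02],"spin":-0.12},{"jaw":0,"translation":[0,0,0.01],"spin":-0.12}]}}

```text
time: 34.65
tool_pos: [506.7, 232.4, 111.9]
tcp_rot: [179.9, -0.2, -122.7]
ft_force: [-0.5, 0.1, -2.2]
finger_gap: 12.3
grip_force: 79.4
```

Emit:
{"fn": "carry_out", "kwargs": {"commands": [{"jaw":0,"translation":[0,0,0],"spin":-0.085},{"jaw":0,"translation":[0,0,0],"spin":-0.085},{"jaw":0,"translation":[0,0,0.02],"spin":-0.085},{"jaw":0,"translation":[0,0,0.02],"spin":0},{"jaw":0,"translation":[0,0,0.02],"spin":0},{"jaw":0,"translation":[0,0,0],"spin":0},{"jaw":0,"translation":[0,0,0],"spin":0},{"jaw":0,"translation":[0,0,0],"spin":0}]}}

```text
time: 35.32
tool_pos: [508.9, 233.1, 56.1]
tcp_rot: [-180.0, 0.0, -108.4]
ft_force: [0.9, 0.7, -2.0]
finger_gap: 12.2
grip_force: 79.4
```

```bash
cat > p.py <<'E'
import sys
from b import *
x=r.sense();X=x["tool_pos"];print(X,x["tcp_rot"],x["joint_pos"])
a=np.radians(71.6);c=[X[0]-37*np.cos(a),X[1]-37*np.sin(a),a];zu=X[2]-6.5
if len(sys.argv)>2: c=list(cr);zu=6
cp=[(rect(c,0,0,36,36,zu+30),Gn),(rect(c,0,0,21,21,zu+30),Y),(circ(c,90,0,13,zu+69),B),(circ(c,90,0,13,zu+33),B)]
im=np.zeros((600,800,3),np.uint8)
im[:600,:400]=cv2.copyMakeBorder(ov(t,195,205,80,65,5,cp),0,300,0,0,cv2.BORDER_CONSTANT)[:600,:400]
im[:600,405:800]=ov(s,235,215,66,100,6,cp)[:600,:395]
cv2.imwrite(sys.argv[1],im)
E
python3 p.py pics/p1.png
```

```text
stand [ 497.1 -236.8] 2.773138042061602 [93.7] res [-0.2 -0.2  0.4  0.1  0.2 -0.2  0.3  0.1]
crank [496.4 198.8] 71.59319071158112 [] res [ 0.2 -0.1  0.   0.4 -0.1 -0.2  0.3 -0.1]
tip [np.float64(499.77782828998625), np.float64(-291.7715604152256), 178] arm [np.float64(507.73611523789555), np.float64(232.9714946451451), 30] knob [np.float64(524.7872526223262), np.float64(284.20877320184906), 57]
[509.7 233.4  57. ] [-179.9    0.1 -108.4] [  19.4   10.1  101.4   -0.    68.4 -142.2]
```

View pics/p1.png

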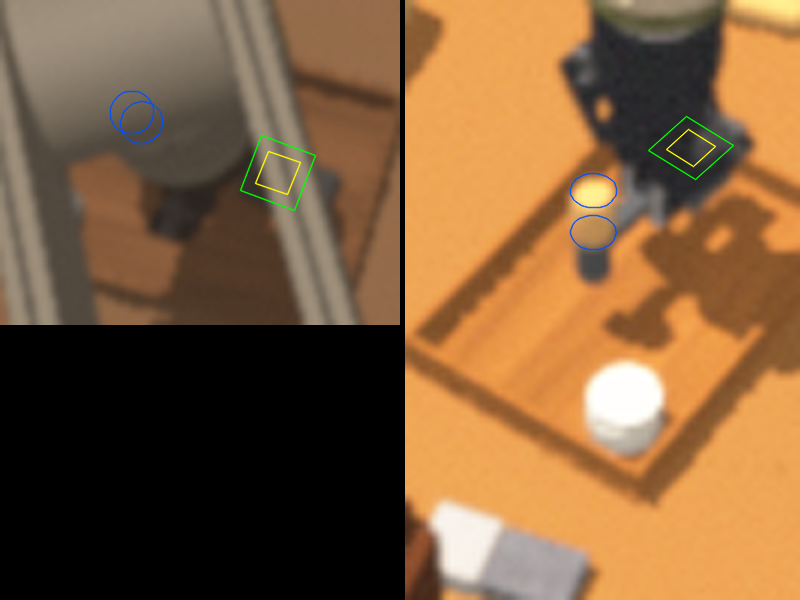

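Crank hangs level above the tray where it was found, knob at (593,210) matching the overlay. Lowering.

Emit:
{"fn": "carry_out", "kwargs": {"commands": [{"jaw":0,"translation":[0,0,0.012],"spin":0},{"jaw":0,"translation":[0,0,0.012],"spin":0},{"jaw":0,"translation":[0,0,0.008],"spin":0},{"jaw":0,"translation":[0,0,0.005],"spin":0},{"jaw":0,"translation":[0,0,0.002],"spin":0},{"jaw":0,"translation":[0,0,0],"spin":0},{"jaw":0,"translation":[0,0,0],"spin":0},{"jaw":0,"translation":[0,0,0],"spin":0}]}}

```text
time: 36.08
tool_pos: [508.8, 233.1, 16.5]
tcp_rot: [-180.0, 0.0, -108.4]
ft_force: [-0.4, 0.3, -2.2]
finger_gap: 12.3
grip_force: 79.5
```

Emit:
{"fn": "carry_out", "kwargs": {"commands": [{"jaw":0,"translation":[0,0,0.001],"spin":0},{"jaw":0,"translation":[0,0,0.001],"spin":0},{"jaw":0,"translation":[0,0,0.001],"spin":0},{"jaw":0,"translation":[0,0,0.0005],"spin":0},{"jaw":0,"translation":[0,0,0.0005],"spin":0},{"jaw":0,"translation":[0,0,0],"spin":0},{"jaw":0,"translation":[0,0,0],"spin":0},{"jaw":0,"translation":[0,0,0],"spin":0}]}}

```text
time: 36.75
tool_pos: [508.6, 233.0, 13.0]
tcp_rot: [-180.0, 0.0, -108.4]
ft_force: [-4.7, -1.3, 6.0]
finger_gap: 12.4
grip_force: 80.7
```

Emit:
{"fn": "carry_out", "kwargs": {"commands": [{"jaw":0.014,"translation":[0,0,0],"spin":0},{"jaw":0.018,"translation":[0,0,0],"spin":0},{"jaw":0.024,"translation":[0,0,0],"spin":0},{"jaw":0.04,"translation":[0,0,0],"spin":0},{"jaw":0.05,"translation":[0,0,0],"spin":0},{"jaw":0.05,"translation":[0,0,-0.01],"spin":0},{"jaw":0.05,"translation":[0,0,-0.02],"spin":0},{"jaw":0.05,"translation":[0,0,-0.03],"spin":0}]}}

```text
time: 37.42
tool_pos: [506.0, 232.0, 70.3]
tcp_rot: [179.7, -0.2, -108.4]
ft_force: [0.5, 1.0, -0.2]
finger_gap: 50.1
grip_force: 0.0
```

Emit:
{"fn": "carry_out", "kwargs": {"commands": [{"jaw":0.05,"translation":[0,0,-0.04],"spin":0},{"jaw":0.05,"translation":[0,0,-0.04],"spin":0},{"jaw":0.05,"translation":[0,0,-0.04],"spin":0},{"jaw":0.05,"translation":[0.02,-0.02,-0.02],"spin":0},{"jaw":0.05,"translation":[0.02,-0.03,0],"spin":0},{"jaw":0.05,"translation":[0.03,-0.02,0],"spin":0},{"jaw":0.05,"translation":[0.03,-0.02,0],"spin":0},{"jaw":0.05,"translation":[0.03,-0.02,0],"spin":0}]}}

```text
time: 38.08
tool_pos: [567.8, 101.5, 213.0]
tcp_rot: [-179.0, -1.7, -111.3]
ft_force: [0.3, 0.3, -0.4]
finger_gap: 49.9
grip_force: 0.0
```

Emit:
{"fn": "carry_out", "kwargs": {"commands": [{"jaw":0.05,"translation":[0.04,0,0],"spin":0},{"jaw":0.05,"translation":[0.04,0,0],"spin":0},{"jaw":0.05,"translation":[0.03,0,0],"spin":0},{"jaw":0.05,"translation":[0,0,0],"spin":0},{"jaw":0.05,"translation":[0,0,0],"spin":0},{"jaw":0.05,"translation":[0,0,0],"spin":0},{"jaw":0.05,"translation":[0,0,0],"spin":0},{"jaw":0.05,"translation":[0,0,0],"spin":0}]}}

```text
time: 38.75
tool_pos: [522.9, 45.0, 213.9]
tcp_rot: [-177.6, -4.0, -114.9]
ft_force: [0.2, 0.4, 0.2]
finger_gap: 50.1
grip_force: 0.0
```

```bash
python3 p.py pics/p2.png x
```

```text
stand [ 497.1 -236.8] 2.773138042061602 [93.7] res [-0.2 -0.2  0.4  0.1  0.2 -0.2  0.3  0.1]
crank [496.4 198.8] 71.59319071158112 [] res [ 0.2 -0.1  0.   0.4 -0.1 -0.2  0.3 -0.1]
tip [np.float64(499.77782828998625), np.float64(-291.7715604152256), 178] arm [np.float64(507.73611523789555), np.float64(232.9714946451451), 30] knob [np.float64(524.7872526223262), np.float64(284.20877320184906), 57]
[522.8  44.9 213.7] [-177.7   -4.  -114.9] [   2.5   -3.6   98.6   -4.6   84.8 -152.2]
```

View pics/p2.png

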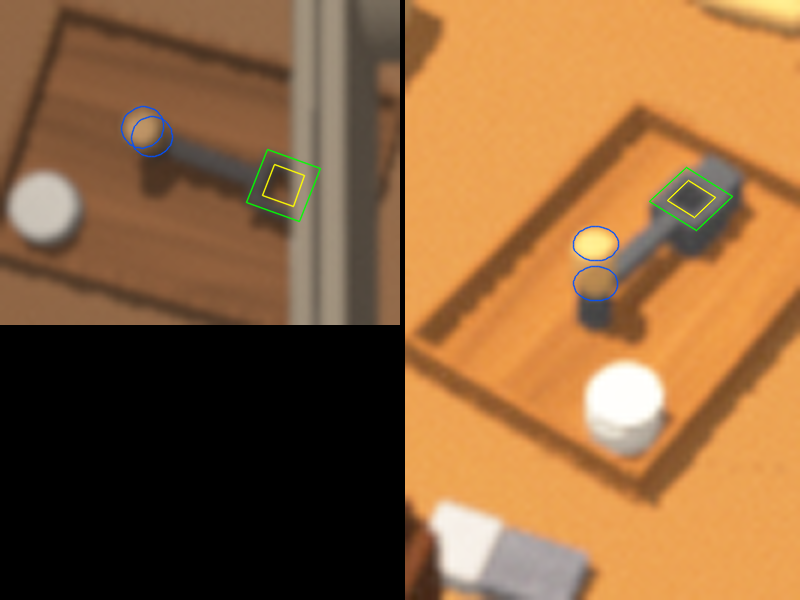

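The crank lies flat in the tray exactly where it was found: hub at (690,197), knob at (595,255) in the side crop, and the tin is undisturbed. The last joint is close to its range limit, so I'll back it off and then hand in.

Emit:
{"fn": "carry_out", "kwargs": {"commands": [{"jaw":0.05,"translation":[0,0,0],"spin":0.1},{"jaw":0.05,"translation":[0,0,0],"spin":0.1},{"jaw":0.05,"translation":[0,0,0],"spin":0.1},{"jaw":0.05,"translation":[0,0,0],"spin":0.1},{"jaw":0.05,"translation":[0,0,0],"spin":0.1},{"jaw":0.05,"translation":[0,0,0],"spin":0},{"jaw":0.05,"translation":[0,0,0],"spin":0},{"jaw":0.05,"translation":[0,0,0],"spin":0}]}}

```text
time: 39.52
tool_pos: [522.6, 44.6, 213.7]
tcp_rot: [-176.0, -2.4, -143.4]
ft_force: [-0.3, -0.6, -0.7]
finger_gap: 49.8
grip_force: 0.0
```

```bash
python3 -c "
from bench import r
a=r.sense();print(a['joint_pos'],a['qd'],a['tool_pos']);print(r.hand_in())"
```

```text
[   2.4856154    -3.67413686   98.62198183   -4.62653085   84.80411412
 -123.77833582] [-0.13726734 -0.07309656  0.06714085  0.07189236 -0.03625201  0.61974769] [522.6109841   44.60282278 213.72355049]
the job is handed in; nothing more can be done
None
```

The job is handed in at 39.5 s of the 72 s allowed: by touch the rest top stands at about 93.6 mm and the post at 93.8 mm, the crank lies flat on its hub in the tray where it was found, and the verdict was not reported back to me.

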